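# Put the rubbing stone away in its covered drawer

### The arm

A 6-joint arm with a two-finger parallel gripper is mounted at the origin on a cart in front of the work surface, level with it; the furniture and walls round the work are solid. World frame = base frame: x ahead of the robot, y to its left, z up, the work surface at z = 0. Lengths are in m, angles in rad, forces in N, time in s.
With the tool pointing down it reaches from about 0.4 to 0.825 m from the base axis. Payload 7 kg.
Tool frame: the origin (TCP) lies on the centre line of the jaws, within the pads' length; the fingertips stand tip_reach ahead of it and the grasp point (between the pads) is the TCP (tip_reach is the distance from the TCP to the fingertips, in m); z points along the fingers, y is the line along which they close (so a half turn about z gives the same grasp; the last joint's range is limited). The gripper opens to 88 mm and grips with 3 to 60 N. Pads are 19 mm wide; open, the fingers measure 130 mm over their backs; the gripper's body (78 mm by 193 mm) begins 47 mm behind the grasp point.
Start: joints at [-1.047, 0.359, 0.012, 0, -1.224, -0.288], TCP at [0.158, -0.656, 0.246] pointing down, gripper open.
Joint ranges: [-3.07, 3.07], [-1.43, 2.12], [-1.02, 1.25], [-3.03, 1.67], [-3.05, -0], [-3.03, 3.03]. Speed limits (rad/s): [2.39, 2.39, 3.01, 3.14, 3.14, 3.14].

### API

Orientations are given as [roll, pitch, yaw] about the fixed x, y, z axes, in that order (R = Rz(yaw) Ry(pitch) Rx(roll)).
In Python, from station import get_state, grab_frame, calibration, job_done, find_in, mark_of, tip_reach gives the robot as it stands.
- The arm moves only by the shell command python3 -m handwheel 'ROWS' [OPENING] [FORCE]. ROWS is JSON, a list of rows, each an object with "delta_pos": the shift along the world's x, y, z in units of 30 mm (1.0 is 30 mm), a list of three; "dr": the turn, a rotation vector about the world's x, y, z in degrees, a list of three. In form: [{"delta_pos": [tx, ty, tz], "dr": [rx, ry, rz]}, ...]. A call has 1 to 10 rows; each row shifts and turns the commanded pose from where the row before left it; what a row does not reach is not made up. A row lasts 1/10 s, in which the tool goes at most 50 mm and 8.59 degrees, less where a joint would pass 70% of its speed; a pose out of reach is approached as far as the arm can. A call is refused whole if a number of a shift passes 1 or a number of a turn 8.59, either way. A call with a gripper value outside its range is refused whole. OPENING is the closure, from -1 (fully open) to 1 (shut), set as the call begins (- or left out, the last holds). The fingers move at their own pace and stop on an object; FORCE is the grip in N (left out, the last holds). Time passes only in rows, so rows that do not move let the fingers close. It gives the time, the measured TCP pose, the force, the opening and the grip force at its end, in the units of the state.
- get_state(): the state, without advancing time (a new reading comes with each control period).
- grab_frame(name): name is "scene" or "top"; returns the picture (420x560x3 uint8, red, green, blue); there is no depth.
- calibration(name): a dict with "fx", "fy", "cx", "cy" (pixels), "extrinsics" (4x4, takes a point from world to camera coordinates). Camera axes: x right, y down, z forward; pixel columns grow to the right and rows downward; lengths in m; the calibration is good to about 2 mm. A picture is of the moment at which its call begins. calibration takes no time and is no camera call.
- job_done(): hands the job in; it is judged then, once.
Trained networks look in the newest picture that a camera, given by its name, has taken for a name from the list of things; names that differ only in an ending like _2 or _b are one class to them, and where a whole thing is asked for, a point or a joint stands for the part that bears it (a point fixed in the world has none). Each returns a list of dicts, best first, with "conf" (0 to 1); they miss things now and then, are a little off and sometimes report something else, mostly with a low value. They report only what shows in the picture. A call takes as long as a camera call. They do not tell look-alikes from the thing itself.
- find_in(camera, query): "location" ([column, row] in pixels, amid what is visible of it).
- mark_of(camera, query): "location" ([column, row] in pixels: a listed point, or the origin of a listed thing).
The state is a dict: "t": time; "q": joint angles; "qd": joint speeds; "joint_efforts": joint torques, N m; "eef_pos": TCP position; "ee_rot": TCP orientation; "force": force on the tool from outside, world axes, zero at the start; "moment": the same for the moment, N m; "width": finger opening in m; "gripper_force": force on a finger pad.
Only numpy, scipy, OpenCV 4.12 (cv2) and the standard library are available. Lean on these libraries where they do the work, as an engineer would, in place of code of your own. Each camera call takes 0.05 s, during which the arm holds its last target. There are 200 camera calls.

### The job

Put the rubbing stone away: lift it out of its wooden cradle by its two ends, set it down flat on a bare part of the paper on the table (not on the loose mosaic bits at the right) and let go, then take it again across its width and lay it flat in the open drawer of the little chest, with its length across the drawer. Then fold the drawer's hinged wooden cover down flat over it and slide the drawer fully home. Leave the glue tube, the yellow glass piece and the eraser where they are.

Things in the scene. Friction and masses are not known exactly. Their poses are not given: they have to be found in the camera images.
- stone: grey two-layer rubbing stone, a plain loose block 56 (its x) x 30 (its y) x 30 (z) mm, about 110 g; origin at the centre of its underside. At the start it lies in the cradle, its x along the cradle's x. It may be handled either way round
- cradle: fixed brown wooden channel holding the stone, 40 (x) x 52 (y) x 43 mm high; origin at the centre of its underside, on the table. Floor 12 mm thick; two walls at y = +-21.5 mm, 9 mm thick, 34 mm apart, as high as the stone's top, so they hide its long sides. Open at both x ends: the stone stands out 8 mm at each end, free beyond and below down to the table. The stone lifts straight up
- chest: fixed brown wooden chest with one drawer: 140 (x) x 96 (y) x 60 mm high; origin on the table under the middle of its front face (the edge of the drawer opening); its x axis points into the chest, away from the robot (turned by up to 0.2 rad), y to the left. The drawer slides out along the chest's -x
- bay (a point): centre of the floor of the drawer's bay, 10 mm above the table; axes as the chest's; moves with the drawer. The bay is 90 mm long (x), 66 mm wide (y); side and back walls reach 34 mm above its floor, the front 35 mm. The stone fits with its length along y, 5 mm free at each end, 30 mm on each side
- knob (a point): centre of the outer face of the brass knob (17 mm diameter) on the drawer's front, 26 mm above the table; it stands out 14 mm from the front face, in the middle of its 82 mm width. The front is 10 mm thick, 5.5 to 45.5 mm above the table. It moves with the drawer
- drawer (a joint): opening of the drawer in m: 0 shut (front flush with the chest's front), 0.12 fully out; starts between 0.108 and 0.12. About 2 N of friction, stays where left; push the knob or front along the chest's +x to shut it. With the cover not flat the drawer cannot enter: the cover strikes the chest
- cover (a joint): angle of the drawer's hinged cover in rad: 0 folded flat over the bay, 1.57 upright, 2.4 the stop; starts leaning outward to the right between 1.95 and 2.25. The hinge is stiff: the cover stays at any angle and a push of under 1 N at its edge moves it
- cover_hinge (a point): middle of the cover's hinge axis, which runs along the chest's x on top of the drawer's right (-y) wall, 46.5 mm above the table; it moves with the drawer and its axes turn with the cover. The cover is a plywood panel 4 mm thick, 94 mm long along the hinge, reaching 74 mm from the hinge
- cover_edge (a point): middle of the cover's free edge, 74 mm from the hinge axis; when flat it lies at the drawer's left (+y) side, the cover's upper face then 48.5 mm above the table, 4.5 mm under the chest's top board
- glue: bystander: red and black glue tube with a white cap, 32 x 119 x 24 mm, lying on the table; origin at the centre of its underside
- lemon: bystander: piece of three pale yellow glass blocks, 58 x 25 x 7 mm, on the table; origin at the centre of its underside
- rubber: bystander: eraser in a card sleeve, 20 x 43 x 12 mm, on the table; origin at the centre of its underside
There are look-alikes about, which are no part of the job. What is shaped like the stone but orange or red is not meant.

How it is judged:
On the way, in this order (a step that is already met when the one before it is completed fails the run):
1. the stone is lifted clear out of its cradle (height (world z) of stone above 0.046 m).
2. the stone has been set down flat on the table and let go (height (world z) of stone between -0.004 and 0.005 m and angle between stone's own z axis and vertical below 0.1 rad and linear speed of stone below 0.02 m/s and contact force between the fingers and stone below 0.1 N), for 0.2 s.
3. the stone lies flat on the bay's floor, its length across the drawer, let go (x of stone in the frame of bay between -0.033 and 0.033 m and y of stone in the frame of bay between -0.012 and 0.012 m and z of stone in the frame of bay between -0.004 and 0.005 m and angle between the x axis of stone and the y axis of bay, either way round below 0.35 rad and angle between stone's own z axis and vertical below 0.12 rad and contact force between the fingers and stone below 0.1 N), for 0.2 s.
4. the cover is folded flat over the stone while the drawer is still open (x of stone in the frame of bay between -0.033 and 0.033 m and y of stone in the frame of bay between -0.012 and 0.012 m and z of stone in the frame of bay between -0.004 and 0.005 m and angle between the x axis of stone and the y axis of bay, either way round below 0.35 rad and angle between stone's own z axis and vertical below 0.12 rad and value of joint cover below 0.08 rad and value of joint drawer above 0.05 m), for 0.1 s.
At the end, for the whole second after the job is handed in: The stone lies flat on the floor of the drawer's bay (within 5 mm in height, tilted less than 0.12 rad), its length across the drawer within 0.35 rad, the cover folded to within 0.08 rad of flat, the drawer shut to within 5 mm, all at rest and let go (all of step 3 and value of joint drawer below 0.005 m and value of joint cover below 0.08 rad and velocity of joint drawer below 0.01 m/s and linear speed of stone below 0.02 m/s); the robot touches nothing.
It fails at once if the glue tube is moved more than 20 mm (distance of glue from where it was at the start of the episode above 0.02 m).
It fails at once if the yellow glass piece is moved more than 20 mm (distance of lemon from where it was at the start of the episode above 0.02 m).
It fails at once if the eraser is moved more than 20 mm (distance of rubber from where it was at the start of the episode above 0.02 m).
It also fails if it takes over 67 s, if anything falls off the work surface, if the arm or the gripper's body presses on something with over 40 N, if the wrist force passes 120 N, or if a joint passes its speed limit or range.

## Working session

There is one attempt and no reset: what is moved stays moved. The work goes in short steps, Python scripts to look and compute and a shell command to move; the robot and the scene stay as the last step left them, time stands still between calls to the robot, and variables do not carry over. Pictures are saved under pics/ and viewed, at most 10 in all, crops included, and the job is handed in when it is done.

```bash
mkdir -p pics
cat > h.py <<'E'
import numpy as np, cv2
from station import *
def ray(cam,px):
    c=calibration(cam);E=np.array(c["extrinsics"]);R,t=E[:3,:3],E[:3,3]
    d=R.T@np.array([(px[0]-c["cx"])/c["fx"],(px[1]-c["cy"])/c["fy"],1]);return -R.T@t,d
def at_z(cam,px,z):
    o,d=ray(cam,px);return o+d*(z-o[2])/d[2]
def proj(cam,p):
    c=calibration(cam);E=np.array(c["extrinsics"]);q=E[:3,:3]@np.array(p)+E[:3,3]
    return [c["fx"]*q[0]/q[2]+c["cx"],c["fy"]*q[1]/q[2]+c["cy"]]
def save(cam,name,crop=None,s=1):
    im=grab_frame(cam)[:,:,::-1]
    if crop: a,b,c,d=crop; im=im[b:d,a:c]
    cv2.imwrite("pics/"+name+".png",cv2.resize(im,None,fx=s,fy=s,interpolation=cv2.INTER_CUBIC))
E
python3 - <<'E'
from h import *
np.set_printoptions(precision=4,suppress=True)
s=get_state();print(s["t"],s["eef_pos"],s["ee_rot"],s["width"],tip_reach)
for c in ("scene","top"):
    save(c,c+"0",s=1.4)
    print(c,ray(c,(280,210)))
    for n,z in (("stone",.013),("cradle",0),("chest",0),("bay",.01),("knob",.026),("cover_hinge",.0465),("cover_edge",.1),("glue",0),("lemon",0),("rubber",0)):
        for r in mark_of(c,n)[:3]: print(n,np.round(r["location"],1),round(r["conf"],2),at_z(c,r["location"],z)[:2])
E
```

```text
0.0 [ 0.1576 -0.6559  0.2446] [ 3.1399 -0.0002 -2.9059] 0.08763796598540133 0.019
scene (array([-0.0807,  0.9006,  0.6415]), array([ 0.5777, -0.612 , -0.5404]))
stone [247.9 195.2] 0.89 [0.6884 0.1936]
stone [273.  280.7] 0.84 [0.4368 0.3709]
stone [234.4 242.1] 0.72 [0.5759 0.3387]
chest [323.6 179.3] 0.97 [ 0.6231 -0.0025]
bay [347.9 180.2] 0.61 [ 0.5663 -0.0256]
bay [359.8 248.1] 0.31 [0.3824 0.1785]
knob [371.6 184.3] 0.87 [ 0.4977 -0.0246]
cover_hinge [353.9 161.1] 0.69 [ 0.5758 -0.0582]
cover_edge [365.1 135.8] 0.66 [ 0.5771 -0.0989]
glue [360.3 248.3] 0.89 [0.3886 0.1669]
lemon [356.6 164.9] 0.75 [ 0.6092 -0.1206]
lemon [215.9 210.4] 0.51 [0.7088 0.2741]
lemon [350.6 179.8] 0.46 [ 0.5729 -0.0464]
rubber [218.3 319.7] 0.85 [0.4448 0.4964]
rubber [355.3 168.3] 0.58 [ 0.6004 -0.1031]
top (array([0.427 , 0.1959, 0.9497]), array([ 0.1509,  0.0378, -0.9881]))
stone [235.  202.9] 0.73 [0.5858 0.3299]
stone [266.1 255.7] 0.69 [0.4711 0.261 ]
stone [225.3 269.5] 0.68 [0.4417 0.3479]
cradle [263.3 257. ] 0.71 [0.4689 0.268 ]
chest [389.2 191.6] 0.72 [ 0.6129 -0.0086]
bay [392.8 213.8] 0.77 [ 0.5619 -0.0128]
knob [401.9 246.2] 0.63 [ 0.4906 -0.0261]
cover_hinge [415.6 208.6] 0.71 [ 0.5676 -0.0524]
cover_edge [444.  198.9] 0.76 [ 0.5785 -0.094 ]
glue [307.7 296.4] 0.72 [0.385  0.1721]
lemon [258.4 154.8] 0.84 [0.6973 0.2813]
rubber [156.6 268.7] 0.64 [0.4434 0.4995]
rubber [392.7 190.9] 0.47 [ 0.6144 -0.0164]
```

View pics/scene0.png

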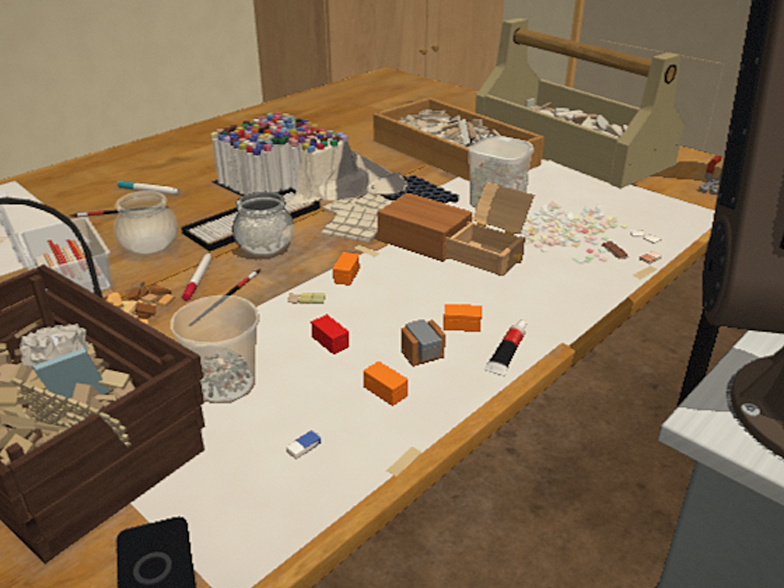

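View pics/top0.png

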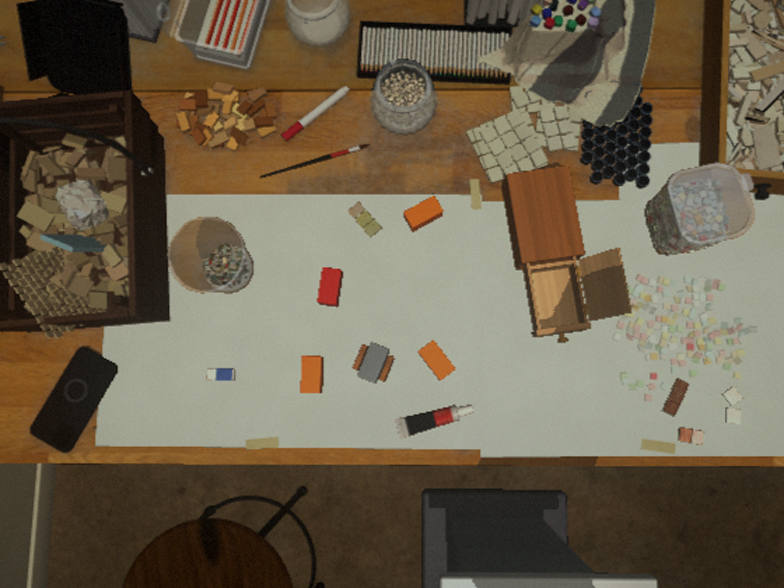

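The scene picture shows the grey stone in its cradle at (302,243). In the top picture it is at (268,258), with its length roughly along world x. The chest is turned about 0.16 rad, with its drawer open and the cover leaning right. I'll measure the stone's pose from the grey region.

Run:
```python
from h import *
np.set_printoptions(precision=4,suppress=True)
im=grab_frame("top"); cv2.imwrite("pics/a.png",cv2.resize(im[235:285,240:345,::-1],None,fx=7,fy=7,interpolation=cv2.INTER_CUBIC))
hsv=cv2.cvtColor(im,cv2.COLOR_RGB2HSV)
m=((hsv[:,:,1]<60)&(hsv[:,:,2]<165)).astype(np.uint8); m[:240]=0;m[280:]=0;m[:,:245]=0;m[:,290:]=0
n,l,st,ce=cv2.connectedComponentsWithStats(m);k=1+np.argmax(st[1:,4]);print(st[k],ce[k])
ys,xs=np.where(l==k);P=np.array([at_z("top",(x,y),.042)[:2] for x,y in zip(xs,ys)],np.float32)
r=cv2.minAreaRect(P);print(r,cv2.boxPoints(r))
```

```text
[255 244  28  30 454] [266.9075 258.4581]
((0.4635932445526123, 0.2532786428928375), (0.052620239555835724, 0.05981061980128288), 82.51966857910156) [[0.4305 0.2311]
 [0.4898 0.2233]
 [0.4967 0.2755]
 [0.4374 0.2833]]
```

View pics/a.png

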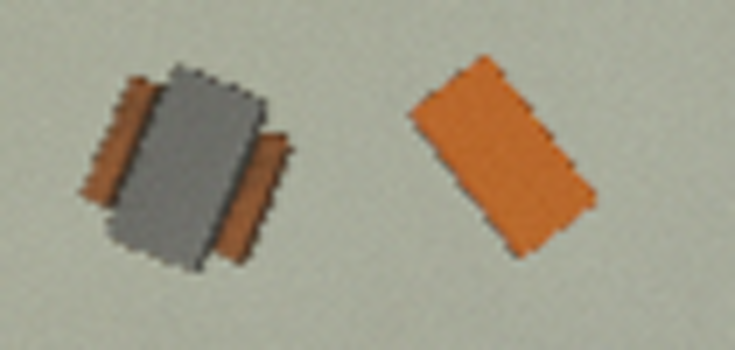

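The crop shows the stone's top with its long axis turned about -0.38 rad from world x and its centre near top pixel (266.5,258.8). I'll start the approach and work out the exact pose on the way.

```bash
python3 -m handwheel '[{"delta_pos":[1,1,0],"dr":[0,0,0]},{"delta_pos":[1,1,0],"dr":[0,0,0]},{"delta_pos":[1,1,0],"dr":[0,0,0]},{"delta_pos":[1,1,0],"dr":[0,0,0]},{"delta_pos":[1,1,0],"dr":[0,0,0]},{"delta_pos":[1,1,0],"dr":[0,0,0]},{"delta_pos":[1,1,0],"dr":[0,0,0]},{"delta_pos":[1,1,0],"dr":[0,0,0]},{"delta_pos":[1,1,0],"dr":[0,0,0]},{"delta_pos":[1,1,0],"dr":[0,0,0]}]' -1 20
python3 -m handwheel '[{"delta_pos":[0,1,0],"dr":[0,0,5.5]},{"delta_pos":[0,1,0],"dr":[0,0,5.5]},{"delta_pos":[0,1,0],"dr":[0,0,5.5]},{"delta_pos":[0,1,0],"dr":[0,0,5.5]},{"delta_pos":[0,1,0],"dr":[0,0,5.5]},{"delta_pos":[0,1,0],"dr":[0,0,5.5]},{"delta_pos":[0,1,0],"dr":[0,0,5.5]},{"delta_pos":[0,1,0],"dr":[0,0,5.5]},{"delta_pos":[0,1,0],"dr":[0,0,5.5]},{"delta_pos":[0,1,0],"dr":[0,0,5.5]}]'
python3 - <<'E'
from h import *
np.set_printoptions(precision=4,suppress=True)
C=[at_z("top",(239.6+x/7,234.6+y/7),.042)[:2] for x,y in ((177,66),(265,100),(198,270),(108,235))]
print(np.array(C),np.mean(C,0)); f=(C[0]+C[1]-C[2]-C[3])/2; print(f,np.arctan2(f[1],f[0]),get_state()["q"])
E
```

```text
t: 2.15
eef_pos: [0.4587, -0.3549, 0.2459]
ee_rot: [-3.141, 0.0, -2.906]
force: [0.2, -0.7, -0.9]
width: 0.0876
gripper_force: 0.0
t: 3.15
eef_pos: [0.4576, -0.0551, 0.2459]
ee_rot: [-3.141, 0.0, -1.942]
force: [-0.3, -0.1, -0.4]
width: 0.0875
gripper_force: 0.0
[[0.494  0.2618]
 [0.4839 0.2355]
 [0.4338 0.255 ]
 [0.444  0.2817]] [0.4639 0.2585]
[ 0.05   -0.0197] -0.37544647956660476 [ 0.3094 -0.0027 -0.438   0.0001 -1.1347 -0.6805]
```

```bash
python3 -m handwheel '[{"delta_pos":[0.02,1,0],"dr":[0,0,0]},{"delta_pos":[0.02,1,0],"dr":[0,0,0]},{"delta_pos":[0.02,1,0],"dr":[0,0,0]},{"delta_pos":[0.02,1,0],"dr":[0,0,0]},{"delta_pos":[0.02,1,0],"dr":[0,0,0]},{"delta_pos":[0.02,1,0],"dr":[0,0,0]},{"delta_pos":[0.02,1,0],"dr":[0,0,0]},{"delta_pos":[0.02,1,0],"dr":[0,0,0]},{"delta_pos":[0.02,1,0],"dr":[0,0,0]},{"delta_pos":[0.03,1,0],"dr":[0,0,0]}]'
python3 -m handwheel '[{"delta_pos":[0,0.45,-1],"dr":[0,0,0]},{"delta_pos":[0,0,-1],"dr":[0,0,0]},{"delta_pos":[0,0,-1],"dr":[0,0,0]},{"delta_pos":[0,0,-1],"dr":[0,0,0]},{"delta_pos":[0,0,-0.5],"dr":[0,0,0]},{"delta_pos":[0,0,0],"dr":[0,0,0]}]'
python3 - <<'E'
from h import *
save("scene","b",(200,150,400,300),4)
for c,z in(("top",.012),("scene",.012)):
    grab_frame(c)
    for r in mark_of(c,"stone")[:5]: print(c,r["location"],r["conf"],at_z(c,r["location"],z)[:2])
E
```

```text
t: 4.15
eef_pos: [0.4638, 0.245, 0.2458]
ee_rot: [-3.141, 0.001, -1.946]
force: [0.5, -0.4, 0.2]
width: 0.0879
gripper_force: 0.0
t: 4.75
eef_pos: [0.4629, 0.2562, 0.1085]
ee_rot: [3.14, -0.004, -1.946]
force: [0.1, 0.4, 0.5]
width: 0.0874
gripper_force: 0.0
top [302.9, 155.5] 0.96 [0.69204765 0.18164667]
top [310.6, 258.4] 0.88 [0.46546382 0.16582761]
scene [237.4, 246.6] 0.95 [0.5613899  0.34398374]
scene [300.8, 247.3] 0.89 [0.46794519 0.25910617]
scene [272.5, 280.8] 0.83 [0.4381165  0.37091851]
scene [246.6, 195.7] 0.75 [0.69021718 0.19611947]
scene [327.4, 234.7] 0.61 [0.45669608 0.18913179]
```

View pics/b.png

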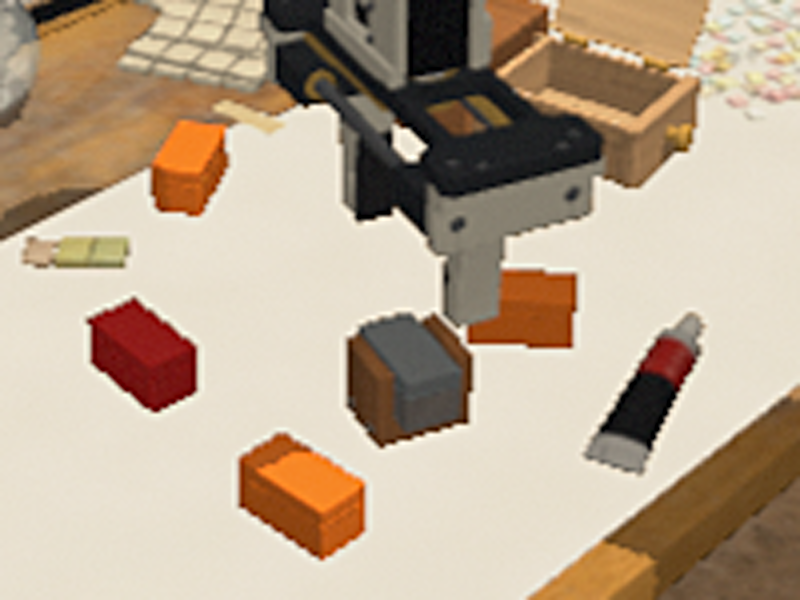

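The gripper is above the stone with the two fingers beyond its ends, and the scene camera puts the stone at (.468,.259), in agreement with the first measurement. I'll go down and grip.

```bash
python3 -m handwheel '[{"delta_pos":[0.05,0.07,-0.6],"dr":[0,0,0]},{"delta_pos":[0,0,-0.6],"dr":[0,0,0]},{"delta_pos":[0,0,-0.6],"dr":[0,0,0]},{"delta_pos":[0,0,-0.6],"dr":[0,0,0]},{"delta_pos":[0,0,0],"dr":[0,0,0]},{"delta_pos":[0,0,0],"dr":[0,0,0]}]'
python3 -m handwheel '[{"delta_pos":[0,0,0],"dr":[0,0,0]},{"delta_pos":[0,0,0],"dr":[0,0,0]},{"delta_pos":[0,0,0],"dr":[0,0,0]},{"delta_pos":[0,0,0],"dr":[0,0,0]},{"delta_pos":[0,0,0],"dr":[0,0,0]},{"delta_pos":[0,0,0],"dr":[0,0,0]},{"delta_pos":[0,0,0],"dr":[0,0,0]}]' 1 25
```

```text
t: 5.6
eef_pos: [0.4659, 0.2596, 0.0394]
ee_rot: [-3.141, 0.001, -1.946]
force: [-0.2, -0.1, 0.1]
width: 0.0879
gripper_force: 0.0
t: 6.3
eef_pos: [0.4655, 0.2594, 0.0389]
ee_rot: [-3.142, 0.0, -1.946]
force: [-1.4, -0.1, 5.5]
width: 0.0556
gripper_force: 25.0
```

```bash
python3 -m handwheel '[{"delta_pos":[0,0,0.4],"dr":[0,0,0]},{"delta_pos":[0,0,0.5],"dr":[0,0,0]},{"delta_pos":[0,0,0.6],"dr":[0,0,0]},{"delta_pos":[0,0,0.6],"dr":[0,0,0]},{"delta_pos":[0,0,0.4],"dr":[0,0,0]}]'
python3 -m handwheel '[{"delta_pos":[0.44,-0.48,0],"dr":[0,0,-7.4]},{"delta_pos":[0.44,-0.48,0],"dr":[0,0,-7.4]},{"delta_pos":[0.44,-0.48,0],"dr":[0,0,-7.4]},{"delta_pos":[0.44,-0.48,0],"dr":[0,0,-7.4]},{"delta_pos":[0.44,-0.48,0],"dr":[0,0,-7.4]},{"delta_pos":[0.44,-0.48,0],"dr":[0,0,-7.4]},{"delta_pos":[0.44,-0.48,0],"dr":[0,0,-7.4]},{"delta_pos":[0.44,-0.48,0],"dr":[0,0,-7.4]},{"delta_pos":[0,0,0],"dr":[0,0,0]}]'
python3 - <<'E'
from h import *
save("scene","c",(220,120,420,270),4)
E
```

```text
t: 6.8
eef_pos: [0.4658, 0.2595, 0.1153]
ee_rot: [-3.141, 0.001, -1.946]
force: [0.4, 0.5, -1.9]
width: 0.0557
gripper_force: 25.0
t: 7.7
eef_pos: [0.572, 0.1426, 0.1134]
ee_rot: [-3.141, -0.0, -2.985]
force: [-0.3, 0.8, -1.8]
width: 0.0557
gripper_force: 25.0
```

View pics/c.png

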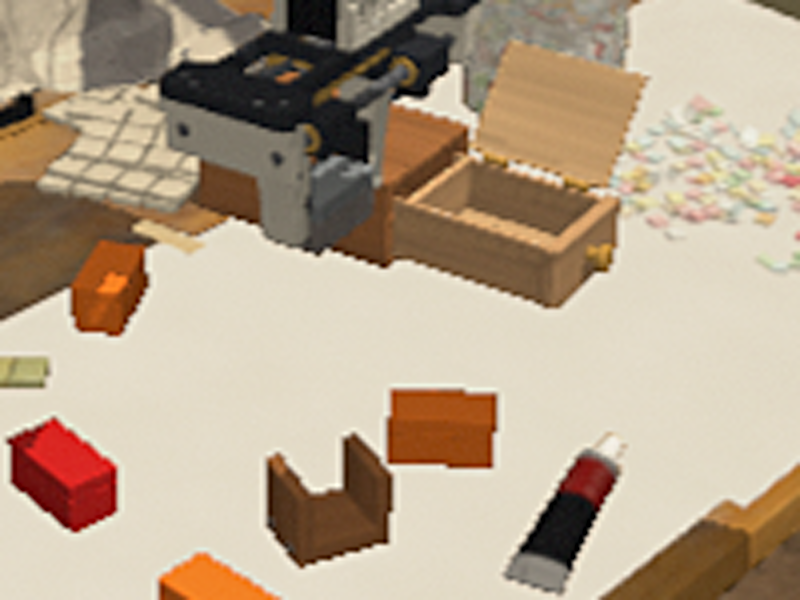

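The stone hangs in the jaws and the cradle is empty. I'll lower it onto the bare paper.

```bash
python3 -m handwheel '[{"delta_pos":[0,0,-0.8],"dr":[0,0,0]},{"delta_pos":[0,0,-0.8],"dr":[0,0,0]},{"delta_pos":[0,0,-0.7],"dr":[0,0,0]},{"delta_pos":[0,0,-0.3],"dr":[0,0,0]},{"delta_pos":[0,0,-0.2],"dr":[0,0,0]},{"delta_pos":[0,0,0],"dr":[0,0,0]},{"delta_pos":[0,0,0],"dr":[0,0,0]}]'
```

```text
t: 8.45
eef_pos: [0.5715, 0.1445, 0.0304]
ee_rot: [3.141, 0.001, -2.978]
force: [-0.0, -0.7, -1.1]
width: 0.0556
gripper_force: 25.0
```

```bash
python3 -m handwheel '[{"delta_pos":[0,0,-0.05],"dr":[0,0,0]},{"delta_pos":[0,0,-0.04],"dr":[0,0,0]},{"delta_pos":[0,0,0],"dr":[0,0,0]},{"delta_pos":[0,0,0],"dr":[0,0,0]}]'
```

```text
t: 8.85
eef_pos: [0.5711, 0.1441, 0.0271]
ee_rot: [3.142, 0.0, -2.979]
force: [-0.5, 0.5, -1.4]
width: 0.0559
gripper_force: 25.0
```

```bash
python3 -m handwheel '[{"delta_pos":[0,0,-0.04],"dr":[0,0,0]},{"delta_pos":[0,0,0],"dr":[0,0,0]},{"delta_pos":[0,0,0],"dr":[0,0,0]}]'
python3 -m handwheel '[{"delta_pos":[0,0,0],"dr":[0,0,0]},{"delta_pos":[0,0,0],"dr":[0,0,0]},{"delta_pos":[0,0,0],"dr":[0,0,0]},{"delta_pos":[0,0,0],"dr":[0,0,0]},{"delta_pos":[0,0,0],"dr":[0,0,0]},{"delta_pos":[0,0,0],"dr":[0,0,0]},{"delta_pos":[0,0,0],"dr":[0,0,0]}]' -1
python3 -m handwheel '[{"delta_pos":[0,0,1],"dr":[0,0,0]},{"delta_pos":[0,0,1],"dr":[0,0,0]},{"delta_pos":[0,0,0.6],"dr":[0,0,0]},{"delta_pos":[0,0,0],"dr":[0,0,8.5]},{"delta_pos":[0,0,0],"dr":[0,0,8.5]},{"delta_pos":[0,0,0],"dr":[0,0,8.5]},{"delta_pos":[0,0,0],"dr":[0,0,8.5]},{"delta_pos":[0,0,0],"dr":[0,0,8.5]},{"delta_pos":[0,0,0],"dr":[0,0,8.5]},{"delta_pos":[0,0,0],"dr":[0,0,8.5]}]'
python3 -m handwheel '[{"delta_pos":[0,0,0],"dr":[0,0,8.5]},{"delta_pos":[0,0,0],"dr":[0,0,8.5]},{"delta_pos":[0,0,0],"dr":[0,0,8.5]},{"delta_pos":[0,0,0],"dr":[0,0,5]},{"delta_pos":[0,0,0],"dr":[0,0,0]}]'
python3 - <<'E'
from h import *
save("scene","d",(220,120,420,270),4)
E
```

```text
t: 9.15
eef_pos: [0.5712, 0.1441, 0.0268]
ee_rot: [3.142, 0.001, -2.979]
force: [-4.0, -0.7, 10.4]
width: 0.0556
gripper_force: 25.0
t: 9.85
eef_pos: [0.571, 0.1441, 0.0256]
ee_rot: [-3.142, -0.0, -2.979]
force: [-0.7, -0.1, -0.7]
width: 0.0876
gripper_force: 0.0
t: 10.85
eef_pos: [0.571, 0.1441, 0.1036]
ee_rot: [3.142, -0.0, -1.935]
force: [0.2, -0.1, -0.4]
width: 0.0875
gripper_force: 0.0
t: 11.35
eef_pos: [0.571, 0.1441, 0.1036]
ee_rot: [3.142, -0.0, -1.407]
force: [-0.2, -0.3, -0.4]
width: 0.0877
gripper_force: 0.0
```

View pics/d.png

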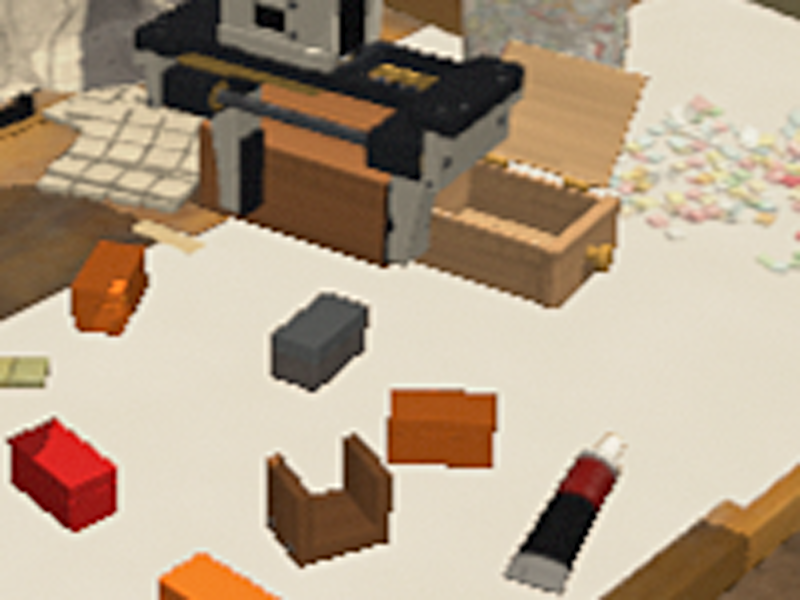

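The stone lies flat on bare paper at crop (320,340), let go, and the jaws are now turned across its width. I'll grip it and lift.

```bash
python3 -m handwheel '[{"delta_pos":[0,0,-0.8],"dr":[0,0,0]},{"delta_pos":[0,0,-0.8],"dr":[0,0,0]},{"delta_pos":[0,0,-0.7],"dr":[0,0,0]},{"delta_pos":[0,0,-0.3],"dr":[0,0,0]},{"delta_pos":[0,0,0],"dr":[0,0,0]}]'
python3 -m handwheel '[{"delta_pos":[0,0,0],"dr":[0,0,0]},{"delta_pos":[0,0,0],"dr":[0,0,0]},{"delta_pos":[0,0,0],"dr":[0,0,0]},{"delta_pos":[0,0,0],"dr":[0,0,0]},{"delta_pos":[0,0,0],"dr":[0,0,0]},{"delta_pos":[0,0,0],"dr":[0,0,0]},{"delta_pos":[0,0,0],"dr":[0,0,0]},{"delta_pos":[0,0,0],"dr":[0,0,0]},{"delta_pos":[0,0,0],"dr":[0,0,0]}]' 1 25
python3 -m handwheel '[{"delta_pos":[0,0,0.5],"dr":[0,0,0]},{"delta_pos":[0,0,0.9],"dr":[0,0,0]},{"delta_pos":[0,0,0.9],"dr":[0,0,0]},{"delta_pos":[0,0,0.9],"dr":[0,0,0]},{"delta_pos":[0,0,0],"dr":[0,0,0]}]'
python3 - <<'E'
from h import *
np.set_printoptions(precision=4,suppress=True)
save("top","e",(340,100,480,260),3.7)
for c in("top","scene"):
    grab_frame(c)
    for n,z in (("chest",0),("bay",.01),("knob",.026),("cover_hinge",.0465)):
        for r in mark_of(c,n)[:1]: print(c,n,r["location"],r["conf"],at_z(c,r["location"],z)[:2])
E
```

```text
t: 11.9
eef_pos: [0.5704, 0.1436, 0.0245]
ee_rot: [3.139, -0.001, -1.41]
force: [0.1, -0.2, 0.1]
width: 0.0877
gripper_force: 0.0
t: 12.8
eef_pos: [0.571, 0.1441, 0.0256]
ee_rot: [3.141, -0.0, -1.408]
force: [-0.2, 0.5, 0.3]
width: 0.0299
gripper_force: 25.0
t: 13.3
eef_pos: [0.5731, 0.1451, 0.1255]
ee_rot: [-3.136, 0.002, -1.408]
force: [-0.1, 0.8, -1.4]
width: 0.0295
gripper_force: 25.0
top chest [392.0, 192.5] 0.74 [ 0.6108 -0.0147]
top bay [393.7, 216.3] 0.88 [ 0.5565 -0.0145]
top knob [401.0, 241.2] 0.71 [ 0.5012 -0.0246]
top cover_hinge [417.1, 208.3] 0.87 [ 0.5682 -0.0555]
scene chest [323.1, 179.3] 0.58 [ 0.624  -0.0016]
scene bay [349.7, 180.3] 0.95 [ 0.5628 -0.0282]
scene knob [374.4, 183.8] 0.67 [ 0.4943 -0.031 ]
scene cover_hinge [357.0, 164.4] 0.61 [ 0.56   -0.0494]
```

View pics/e.png

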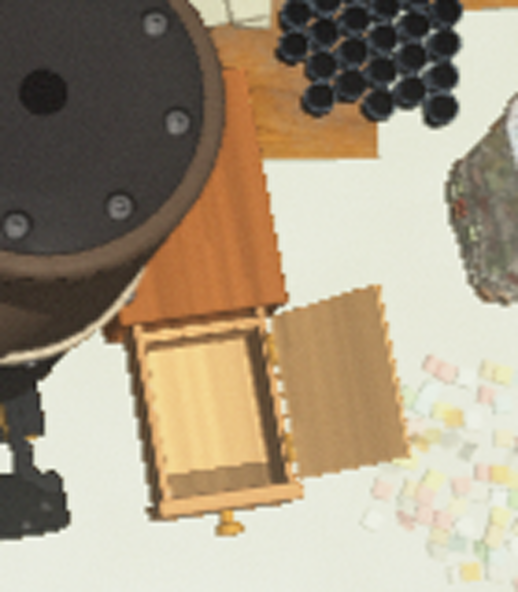

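Run:
```python
from h import *
np.set_printoptions(precision=4,suppress=True)
C=np.array([at_z("top",(339.6+x/3.7,99.6+y/3.7),.044)[:2] for x,y in ((146,338),(262,321),(284,484),(164,500))])
print(C,C.mean(0)); f=(C[0]+C[1]-C[2]-C[3])/2; w=(C[0]+C[3]-C[1]-C[2])/2
print(f,np.hypot(*f),np.arctan2(f[1],f[0]),w,np.hypot(*w),np.arctan2(-w[0],w[1]))
im=cv2.imread("pics/e.png")
for cx,cy,a,col in ((.5615,-.018,.164,(255,0,0)),):
  for hx,hy,z in((.045,.033,.044),(.045,.033,.01)):
    R=np.array([[np.cos(a),-np.sin(a)],[np.sin(a),np.cos(a)]])
    q=[proj("top",[*(np.array([cx,cy])+R@[sx*hx,sy*hy]),z]) for sx,sy in((1,1),(1,-1),(-1,-1),(-1,1))]
    cv2.polylines(im,[np.int32([[(u-339.6)*3.7,(v-99.6)*3.7] for u,v in q])],True,col if z>.02 else (0,0,255),1)
cv2.imwrite("pics/f.png",im)
s=get_state();print(s["eef_pos"],s["ee_rot"])
```

```text
[[ 0.6057  0.0221]
 [ 0.6154 -0.044 ]
 [ 0.5222 -0.0528]
 [ 0.5132  0.0145]] [ 0.5641 -0.0151]
[0.0929 0.0082] 0.09322398017097333 0.08777789003214591 [-0.0094  0.0667] 0.06738717355359931 0.13956977388883882
[0.5709 0.144  0.1212] [ 3.1408 -0.0003 -1.4083]
```

View pics/f.png

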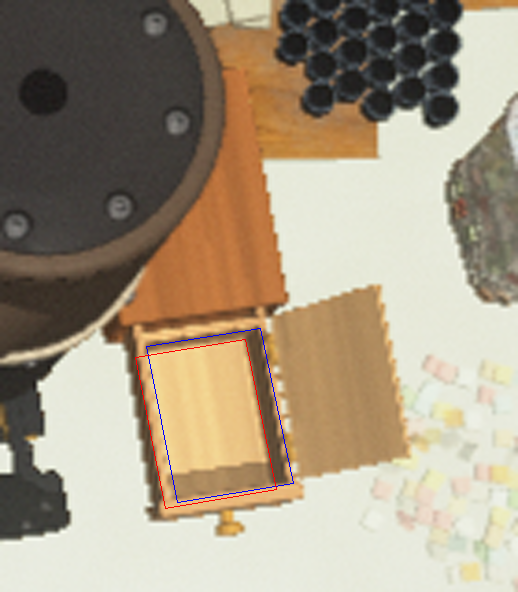

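The overlay shows the bay about 2–3 mm forward and to the left of the drawn box, and turned slightly less. I'll use centre (.564,-.0155) and yaw about 0.135. Next I'll hover over it and check.

```bash
python3 -m handwheel '[{"delta_pos":[-0.03,-0.76,0],"dr":[0,0,-0.3]},{"delta_pos":[-0.03,-0.76,0],"dr":[0,0,-0.3]},{"delta_pos":[-0.03,-0.76,0],"dr":[0,0,-0.3]},{"delta_pos":[-0.03,-0.76,0],"dr":[0,0,-0.3]},{"delta_pos":[-0.03,-0.76,0],"dr":[0,0,-0.3]},{"delta_pos":[-0.04,-0.76,0],"dr":[0,0,-0.2]},{"delta_pos":[-0.04,-0.76,0],"dr":[0,0,0]},{"delta_pos":[0,0,-0.5],"dr":[0,0,0]},{"delta_pos":[0,0,-0.5],"dr":[0,0,0]},{"delta_pos":[0,0,0],"dr":[0,0,0]}]'
python3 - <<'E'
from h import *
save("scene","g",(280,120,420,225),5.6)
print(get_state()["eef_pos"])
E
```

```text
t: 14.85
eef_pos: [0.5628, -0.0161, 0.0898]
ee_rot: [3.138, -0.0, -1.439]
force: [0.3, -0.3, -2.0]
width: 0.0294
gripper_force: 25.0
[ 0.56349522 -0.01586358  0.09089602]
```

View pics/g.png

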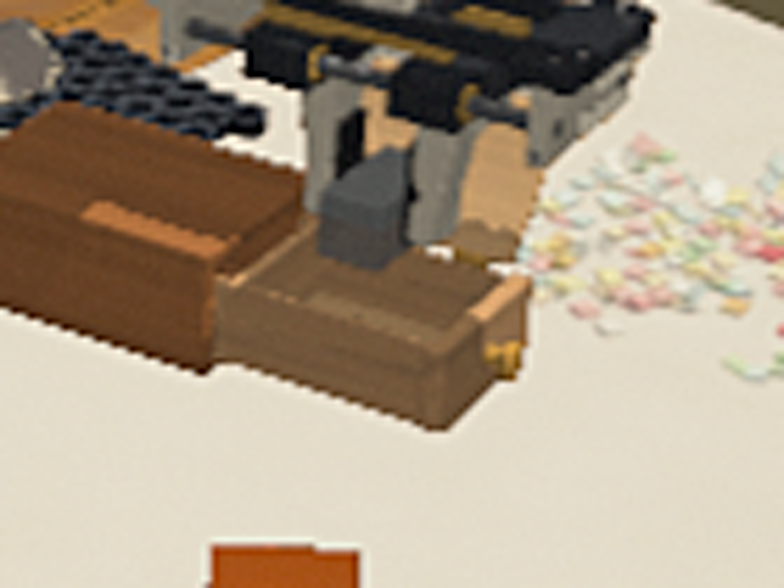

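Run:
```python
from h import *
np.set_printoptions(precision=4,suppress=True)
for n,x,y,z in (("frontL",438,352,.0455),("frontR",530,281,.0455),("frontLbottom",437,430,.0055),("stone bottom L-front",378,268,.065),("stone bottom L-back",320,255,.065)):
    print(n,at_z("scene",(279.6+x/5.6,119.6+y/5.6),z))
a=.135;R=np.array([[np.cos(a),-np.sin(a)],[np.sin(a),np.cos(a)]])
for p in((-.055,.041),(-.055,-.041),(-.015,.028),(.015,.028)): print(np.array([.564,-.0155])+R@p)
```

```text
frontL [0.5072 0.0194 0.0455]
frontR [ 0.5149 -0.0569  0.0455]
frontLbottom [0.508  0.0137 0.0055]
stone bottom L-front [0.5477 0.0083 0.065 ]
stone bottom L-back [0.5723 0.0157 0.065 ]
[0.504  0.0177]
[ 0.515  -0.0635]
[0.5454 0.0102]
[0.5751 0.0143]
```

Both cameras agree within about 2 mm, so I'll lower it.

```bash
python3 -m handwheel '[{"delta_pos":[0,0.03,-0.4],"dr":[0,0,0]},{"delta_pos":[0,0,-0.4],"dr":[0,0,0]},{"delta_pos":[0,0,-0.4],"dr":[0,0,0]},{"delta_pos":[0,0,-0.3],"dr":[0,0,0]},{"delta_pos":[0,0,-0.15],"dr":[0,0,0]},{"delta_pos":[0,0,0],"dr":[0,0,0]},{"delta_pos":[0,0,0],"dr":[0,0,0]}]'
```

```text
t: 15.6
eef_pos: [0.5644, -0.0146, 0.0422]
ee_rot: [-3.142, -0.0, -1.438]
force: [-0.2, -0.1, -0.5]
width: 0.0293
gripper_force: 25.0
```

```bash
python3 -m handwheel '[{"delta_pos":[0,0,-0.1],"dr":[0,0,0]},{"delta_pos":[0,0,-0.08],"dr":[0,0,0]},{"delta_pos":[0,0,-0.04],"dr":[0,0,0]},{"delta_pos":[0,0,0],"dr":[0,0,0]},{"delta_pos":[0,0,0],"dr":[0,0,0]}]'
```

```text
t: 16.1
eef_pos: [0.5642, -0.0146, 0.0356]
ee_rot: [-3.141, 0.0, -1.438]
force: [-0.1, 0.3, -0.2]
width: 0.03
gripper_force: 25.0
```

```bash
python3 -m handwheel '[{"delta_pos":[0,0,0],"dr":[0,0,0]},{"delta_pos":[0,0,0],"dr":[0,0,0]},{"delta_pos":[0,0,0],"dr":[0,0,0]},{"delta_pos":[0,0,0],"dr":[0,0,0]},{"delta_pos":[0,0,0],"dr":[0,0,0]}]' 0.13
python3 -m handwheel '[{"delta_pos":[0,0,0.5],"dr":[0,0,0]},{"delta_pos":[0,0,0.8],"dr":[0,0,0]},{"delta_pos":[0,0,1],"dr":[0,0,0]},{"delta_pos":[0,0,1],"dr":[0,0,0]},{"delta_pos":[0,0,1],"dr":[0,0,0]},{"delta_pos":[0,0,1],"dr":[0,0,0]},{"delta_pos":[0,0,0],"dr":[0,0,0]}]'
python3 - <<'E'
from h import *
np.set_printoptions(precision=4,suppress=True)
a=grab_frame("scene")[120:225,280:420,::-1];b=grab_frame("top")[150:255,350:490,::-1]
cv2.imwrite("pics/i.png",cv2.resize(np.vstack([a,b]),None,fx=2.8,fy=2.8,interpolation=cv2.INTER_CUBIC))
for c in("scene","top"):
    for r in mark_of(c,"cover_edge")[:1]+mark_of(c,"cover_hinge")[:1]: print(c,r["location"],r["conf"])
E
```

```text
t: 16.6
eef_pos: [0.5642, -0.0146, 0.0356]
ee_rot: [-3.142, -0.0, -1.438]
force: [-0.1, 0.1, -0.2]
width: 0.0381
gripper_force: 0.0
t: 17.3
eef_pos: [0.5665, -0.0143, 0.1992]
ee_rot: [-3.134, 0.0, -1.437]
force: [-0.8, 0.2, 0.3]
width: 0.0381
gripper_force: 0.0
scene [364.7, 136.6] 0.59
scene [354.9, 162.8] 0.96
```

View pics/i.png

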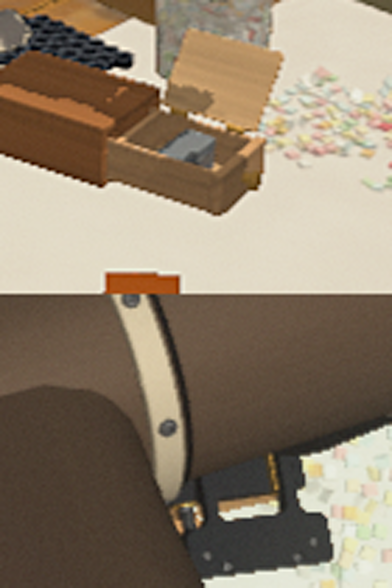

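The stone lies flat and across in the drawer bay in the upper half, with the cover leaning outward behind it. Before sweeping the cover I'll work out the clearance to the glass jar and the hinge-frame waypoints.

Run:
```python
from h import *
np.set_printoptions(precision=4,suppress=True)
for z in (0,.08,.1,.12,.15): print("jar",z,[at_z("top",(x/1.4,y/1.4),z)[:2] for x,y in((645,250),(650,195),(705,245))],at_z("scene",(502/1.4,163/1.4),z)[:2])
o,d=ray("scene",(364.7,136.6))
a=.135;R=np.array([[np.cos(a),-np.sin(a)],[np.sin(a),np.cos(a)]]);B=np.array([.564,-.0148])
for th in np.arange(1.9,2.31,.1):
    p=[*(B+R@[0,-.037+.074*np.cos(th)]),.0465+.074*np.sin(th)]; print(th,p,proj("scene",p),proj("top",p))
x=-.015
for y in(-.12,-.08,-.037,0,.03,.055): print(y,B+R@[x,y])
print(get_state()["eef_pos"])
```

```text
jar 0 [array([ 0.6419, -0.1671]), array([ 0.7318, -0.1798]), array([ 0.6498, -0.2616])] [ 0.7977 -0.3875]
jar 0.08 [array([ 0.6238, -0.1365]), array([ 0.7061, -0.1482]), array([ 0.631 , -0.2231])] [ 0.6882 -0.2268]
jar 0.1 [array([ 0.6193, -0.1288]), array([ 0.6997, -0.1402]), array([ 0.6263, -0.2134])] [ 0.6608 -0.1867]
jar 0.12 [array([ 0.6148, -0.1212]), array([ 0.6933, -0.1323]), array([ 0.6216, -0.2038])] [ 0.6334 -0.1465]
jar 0.15 [array([ 0.608 , -0.1097]), array([ 0.6836, -0.1205]), array([ 0.6146, -0.1893])] [ 0.5923 -0.0863]
1.9 [np.float64(0.5721997031151415), np.float64(-0.07516910585511773), np.float64(0.11652620648886866)] [np.float64(361.55703830770796), np.float64(133.10310582567624)] [np.float64(437.1996756559712), np.float64(200.6336727270785)]
2.0 [np.float64(0.5731245320867865), np.float64(-0.08197802287359152), np.float64(0.11378800958510045)] [np.float64(362.82323623300925), np.float64(133.18197469960973)] [np.float64(440.2662693467015), np.float64(200.40165682631715)]
2.1 [np.float64(0.5740079486802137), np.float64(-0.08848204736007403), np.float64(0.11037749313201665)] [np.float64(363.9934338849123), np.float64(133.55907199321643)] [np.float64(443.0408378827298), np.float64(200.25236517218875)]
2.2 [np.float64(0.57484112608884), np.float64(-0.09461619325184104), np.float64(0.10632873388264966)] [np.float64(365.05714294566707), np.float64(134.22613615427747)] [np.float64(445.4930030864209), np.float64(200.18663194823677)]
2.3000000000000003 [np.float64(0.5756157394794104), np.float64(-0.10031917019082098), np.float64(0.10168218570107729)] [np.float64(366.0052864589069), np.float64(135.17214400296143)] [np.float64(447.59774840794216), np.float64(200.20407280316843)]
-0.12 [ 0.5653 -0.1357]
-0.08 [ 0.5599 -0.0961]
-0.037 [ 0.5541 -0.0535]
0 [ 0.5491 -0.0168]
0.03 [0.5451 0.0129]
0.055 [0.5417 0.0377]
[ 0.5635 -0.0147  0.1934]
```

```bash
python3 -m handwheel '[{"delta_pos":[-0.02,-0.81,0],"dr":[0,0,0]},{"delta_pos":[-0.02,-0.81,0],"dr":[0,0,0]},{"delta_pos":[-0.02,-0.81,0],"dr":[0,0,0]},{"delta_pos":[-0.03,-0.81,0],"dr":[0,0,0]},{"delta_pos":[-0.03,-0.81,0],"dr":[0,0,0]},{"delta_pos":[0,0,-0.7],"dr":[0,0,0]},{"delta_pos":[0,0,-0.7],"dr":[0,0,0]},{"delta_pos":[0,0,-0.7],"dr":[0,0,0]},{"delta_pos":[0,0,-0.7],"dr":[0,0,0]},{"delta_pos":[0,0,0],"dr":[0,0,0]}]' 1 20
python3 -m handwheel '[{"delta_pos":[-0.06,0.47,0],"dr":[0,0,0]},{"delta_pos":[-0.06,0.47,0],"dr":[0,0,0]},{"delta_pos":[-0.06,0.47,0],"dr":[0,0,0]},{"delta_pos":[-0.06,0.47,0],"dr":[0,0,0]},{"delta_pos":[-0.06,0.47,0],"dr":[0,0,0]},{"delta_pos":[-0.06,0.47,0],"dr":[0,0,0]},{"delta_pos":[0,0,0],"dr":[0,0,0]}]'
python3 - <<'E'
from h import *
for c in("scene","top"):
    grab_frame(c)
    for r in mark_of(c,"cover_edge")[:2]: print(c,r["location"],r["conf"])
a=.135;R=np.array([[np.cos(a),-np.sin(a)],[np.sin(a),np.cos(a)]]);B=np.array([.564,-.0148])
for th in (2.1,1.8,1.57,1.3,1,.7,.3,0):
    p=[*(B+R@[0,-.037+.074*np.cos(th)]),.0465+.074*np.sin(th)]; print(th,proj("scene",p),proj("top",p))
E
```

```text
t: 18.6
eef_pos: [0.5581, -0.1362, 0.1069]
ee_rot: [3.135, 0.001, -1.439]
force: [-0.7, -0.2, -0.1]
width: 0.0004
gripper_force: 0.0
t: 19.3
eef_pos: [0.5496, -0.0495, 0.1107]
ee_rot: [-3.141, 0.0, -1.436]
force: [0.4, -0.6, -0.1]
width: 0.0004
gripper_force: 0.0
scene [216.3, 317.4] 0.55
scene [217.7, 208.8] 0.48
top [262.7, 155.8] 0.74
2.1 [np.float64(363.9934338849123), np.float64(133.55907199321643)] [np.float64(443.0408378827298), np.float64(200.25236517218875)]
1.8 [np.float64(360.20669334754564), np.float64(133.32770079679625)] [np.float64(433.8764089082868), np.float64(200.94632932208307)]
1.57 [np.float64(356.85513213004793), np.float64(135.00048288249758)] [np.float64(425.48171545762466), np.float64(201.95122650173647)]
1.3 [np.float64(352.69109527224924), np.float64(138.94731743645997)] [np.float64(414.91515282093644), np.float64(203.56212005000486)]
1 [np.float64(348.1593328140975), np.float64(145.53070335745235)] [np.float64(403.3861957217897), np.float64(205.72202515137116)]
0.7 [np.float64(344.1774366877781), np.float64(153.81947838905148)] [np.float64(393.2749749105278), np.float64(208.03373182637264)]
0.3 [np.float64(340.4264463048559), np.float64(166.05626564944595)] [np.float64(383.63541294690276), np.float64(210.93148939394663)]
0 [np.float64(339.1452702205013), np.float64(174.9007947571088)] [np.float64(379.9937418111522), np.float64(212.7048558981137)]
```

```bash
python3 -m handwheel '[{"delta_pos":[-0.06,0.42,0],"dr":[0,0,0]},{"delta_pos":[-0.06,0.42,0],"dr":[0,0,0]},{"delta_pos":[-0.035,0.25,-0.28],"dr":[0,0,0]},{"delta_pos":[-0.035,0.25,-0.28],"dr":[0,0,0]},{"delta_pos":[-0.02,0.165,-0.25],"dr":[0,0,0]},{"delta_pos":[-0.02,0.165,-0.25],"dr":[0,0,0]},{"delta_pos":[0,0.03,-0.2],"dr":[0,0,0]},{"delta_pos":[0,0.03,-0.15],"dr":[0,0,0]},{"delta_pos":[0,0,0],"dr":[0,0,0]},{"delta_pos":[0,0,0],"dr":[0,0,0]}]'
```

```text
t: 20.5
eef_pos: [0.5429, 0.0003, 0.0681]
ee_rot: [3.141, -0.0, -1.438]
force: [-0.1, -1.1, -0.9]
width: 0.0004
gripper_force: 0.0
```

```bash
python3 -m handwheel '[{"delta_pos":[0,0.2,0],"dr":[0,0,0]},{"delta_pos":[0,0,-0.04],"dr":[0,0,0]},{"delta_pos":[0,0,-0.04],"dr":[0,0,0]},{"delta_pos":[0,0,-0.03],"dr":[0,0,0]},{"delta_pos":[0,0,0],"dr":[0,0,0]}]'
```

```text
t: 21.0
eef_pos: [0.5452, 0.0072, 0.0673]
ee_rot: [-3.137, 0.0, -1.436]
force: [-1.6, 2.4, 15.8]
width: 0.0002
gripper_force: 7.8
```

```bash
python3 -m handwheel '[{"delta_pos":[0,0,0.6],"dr":[0,0,0]},{"delta_pos":[0,0,1],"dr":[0,0,0]},{"delta_pos":[-0.6,-0.25,0],"dr":[0,0,0]},{"delta_pos":[-0.6,-0.25,0],"dr":[0,0,0]},{"delta_pos":[-0.6,-0.25,0],"dr":[0,0,0]},{"delta_pos":[-0.6,-0.25,0],"dr":[0,0,0]},{"delta_pos":[-0.6,-0.25,0],"dr":[0,0,0]},{"delta_pos":[0,0,0],"dr":[0,0,0]}]'
python3 - <<'E'
from h import *
np.set_printoptions(precision=4,suppress=True)
for c in("scene","top"):
    grab_frame(c)
    for n,z in (("cover_edge",.0465),("cover_hinge",.0465),("knob",.026)):
      for r in mark_of(c,n)[:1]: print(c,n,r["location"],r["conf"],at_z(c,r["location"],z))
print(get_state()["eef_pos"])
E
```

```text
t: 21.8
eef_pos: [0.4505, -0.0319, 0.1129]
ee_rot: [3.141, 0.0, -1.439]
force: [0.3, -0.0, -0.1]
width: 0.0004
gripper_force: 0.0
scene cover_edge [339.2, 176.5] 0.71 [0.5542 0.0279 0.0465]
scene cover_hinge [352.6, 159.7] 0.83 [ 0.5826 -0.062   0.0465]
scene knob [372.7, 184.1] 0.86 [ 0.4964 -0.0271  0.026 ]
top cover_edge [379.4, 211.9] 0.97 [0.5607 0.0231 0.0465]
top cover_hinge [413.7, 208.2] 0.58 [ 0.5685 -0.0485  0.0465]
top knob [401.3, 240.6] 0.87 [ 0.5025 -0.0253  0.026 ]
[ 0.4532 -0.0309  0.1128]
```

The cover marks match the predicted flat position in both cameras. I'll go down in front of the knob and push.

```bash
python3 -m handwheel '[{"delta_pos":[0,0,-0.8],"dr":[0,0,0]},{"delta_pos":[0,0,-0.8],"dr":[0,0,0]},{"delta_pos":[0,0,-0.8],"dr":[0,0,0]},{"delta_pos":[0,0,-0.23],"dr":[0,0,0]},{"delta_pos":[0,0,0],"dr":[0,0,0]}]'
python3 -m handwheel '[{"delta_pos":[0.3,0.04,0],"dr":[0,0,0]},{"delta_pos":[0.3,0.04,0],"dr":[0,0,0]},{"delta_pos":[0.3,0.04,0],"dr":[0,0,0]},{"delta_pos":[0.3,0.04,0],"dr":[0,0,0]},{"delta_pos":[0.3,0.04,0],"dr":[0,0,0]},{"delta_pos":[0.3,0.04,0],"dr":[0,0,0]},{"delta_pos":[0.3,0.04,0],"dr":[0,0,0]},{"delta_pos":[0.3,0.04,0],"dr":[0,0,0]},{"delta_pos":[0.3,0.04,0],"dr":[0,0,0]},{"delta_pos":[0,0,0],"dr":[0,0,0]}]'
```

```text
t: 22.7
eef_pos: [0.4523, -0.0313, 0.0332]
ee_rot: [3.139, -0.001, -1.438]
force: [-0.3, -0.6, 0.9]
width: 0.0003
gripper_force: 0.0
t: 23.7
eef_pos: [0.5357, -0.02, 0.0341]
ee_rot: [-3.14, -0.0, -1.438]
force: [0.3, -0.8, -0.8]
width: 0.0005
gripper_force: 0.0
```

```bash
python3 -m handwheel '[{"delta_pos":[0.25,0.035,0],"dr":[0,0,0]},{"delta_pos":[0.25,0.035,0],"dr":[0,0,0]},{"delta_pos":[0.25,0.035,0],"dr":[0,0,0]},{"delta_pos":[0.2,0.03,0],"dr":[0,0,0]}]'
python3 - <<'E'
from h import *
np.set_printoptions(precision=4,suppress=True)
print(get_state()["force"])
grab_frame("scene")
for n,z in (("cover_edge",.0465),("cover_hinge",.0465),("knob",.026),("chest",0)):
  for r in mark_of("scene",n)[:1]: print(n,r["location"],r["conf"],at_z("scene",r["location"],z))
E
```

```text
t: 24.1
eef_pos: [0.5629, -0.0162, 0.0339]
ee_rot: [3.141, -0.0, -1.438]
force: [-1.7, 0.2, 0.2]
width: 0.0002
gripper_force: 1.1
[-1.7288  0.1597  0.1863]
cover_edge [327.6, 152.8] 0.67 [ 0.6511 -0.0493  0.0465]
knob [340.3, 173.8] 0.9 [ 0.5824 -0.0147  0.026 ]
chest [324.8, 178.8] 0.72 [ 0.6226 -0.0065  0.    ]
```

```bash
python3 -m handwheel '[{"delta_pos":[0.2,0.027,0],"dr":[0,0,0]},{"delta_pos":[0.15,0.02,0],"dr":[0,0,0]},{"delta_pos":[0.1,0.013,0],"dr":[0,0,0]},{"delta_pos":[0.1,0.013,0],"dr":[0,0,0]}]'
```

```text
t: 24.75
eef_pos: [0.5791, -0.014, 0.034]
ee_rot: [3.141, 0.0, -1.438]
force: [-2.1, 0.1, 2.1]
width: 0.0007
gripper_force: 1.1
```

```bash
python3 -m handwheel '[{"delta_pos":[0.08,0.01,0],"dr":[0,0,0]},{"delta_pos":[0.08,0.01,0],"dr":[0,0,0]},{"delta_pos":[0,0,0],"dr":[0,0,0]}]'
```

```text
t: 25.05
eef_pos: [0.5842, -0.0133, 0.0341]
ee_rot: [-3.141, -0.0, -1.438]
force: [-0.5, -1.2, 0.4]
width: -0.0
gripper_force: 0.3
```

```bash
python3 -m handwheel '[{"delta_pos":[0.07,0.01,0],"dr":[0,0,0]},{"delta_pos":[0.07,0.01,0],"dr":[0,0,0]}]';  python3 -m handwheel '[{"delta_pos":[0.07,0.01,0],"dr":[0,0,0]},{"delta_pos":[0.07,0.01,0],"dr":[0,0,0]}]'
```

```text
t: 25.25
eef_pos: [0.5871, -0.013, 0.0339]
ee_rot: [3.14, -0.0, -1.438]
force: [-9.1, 1.9, 5.8]
width: 0.0002
gripper_force: 4.4
t: 25.45
eef_pos: [0.5873, -0.0133, 0.0334]
ee_rot: [3.132, -0.0, -1.439]
force: [-20.1, 2.0, 16.2]
width: 0.0004
gripper_force: 10.7
```

The push has hit a hard stop at 20 N. I'll back off, rise and check.

```bash
python3 -m handwheel '[{"delta_pos":[-0.4,-0.05,0],"dr":[0,0,0]},{"delta_pos":[-0.8,-0.1,0],"dr":[0,0,0]},{"delta_pos":[-1,-0.13,0],"dr":[0,0,0]},{"delta_pos":[-1,-0.13,0],"dr":[0,0,0]},{"delta_pos":[-0.5,0,1],"dr":[0,0,0]},{"delta_pos":[0,0,1],"dr":[0,0,0]},{"delta_pos":[0,0,1],"dr":[0,0,0]},{"delta_pos":[0,0,0],"dr":[0,0,0]},{"delta_pos":[0,0,0],"dr":[0,0,0]}]'
python3 - <<'E'
from h import *
np.set_printoptions(precision=4,suppress=True)
a=.135
for c in("scene","top"):
    grab_frame(c); P={}
    for n,z in (("knob",.026),("chest",0)):
      for r in mark_of(c,n)[:1]: P[n]=at_z(c,r["location"],z)[:2]; print(c,n,r["location"],r["conf"],P[n])
    if len(P)==2: print("opening",(P["chest"]-P["knob"])@[np.cos(a),np.sin(a)]-.014)
im=grab_frame("scene");cv2.imwrite("pics/end.png",im[:,:,::-1])
E
```

```text
t: 26.35
eef_pos: [0.4819, -0.0243, 0.1251]
ee_rot: [-3.138, 0.001, -1.438]
force: [-0.3, 0.6, -0.3]
width: 0.0004
gripper_force: 0.0
scene knob [332.2, 173.9] 0.54 [ 0.5964 -0.0008]
scene chest [325.0, 179.0] 0.95 [ 0.6216 -0.0061]
opening 0.010257878101213378
top knob [393.7, 195.5] 0.58 [ 0.5993 -0.0124]
top chest [390.4, 190.6] 0.82 [ 0.6151 -0.0114]
opening 0.001845148204404531
```

```bash
python3 -c "
from station import *
print(job_done())"
```

```text
the job is handed in; nothing more can be done
None
```

The stone is in the drawer under the flat cover and the job is handed in. The drawer was pushed to a hard stop at 20 N, but the cameras could not confirm it shut within 5 mm (they read about 2 mm and 10 mm open).

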